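# Load a wet-glazed test tile into the third gap of the drying rack

### The arm

A 6-joint arm with a two-finger parallel gripper is mounted at the origin on a cart in front of the work surface, level with it; the furniture and walls round the work are solid. World frame = base frame: x ahead of the robot, y to its left, z up, the work surface at z = 0. Lengths are in m, angles in degrees, forces in N, time in s.
With the tool pointing down it reaches from about 0.375 to 0.9 m from the base axis. Payload 3.1 kg.
Tool frame: the origin (TCP) lies on the centre line of the jaws, within the pads' length; the fingertips stand 19 mm ahead of it and the grasp point (between the pads) is the TCP; z points along the fingers, y is the direction in which the jaws open and shut (so a half turn about z gives the same grasp; the last joint's range is limited). The gripper opens to 87 mm and grips with 3 to 60 N. Pads are 19 mm wide; open, the fingers measure 117 mm over their backs; the gripper's body (75 mm by 190 mm) begins 51 mm behind the grasp point.
Start: joints at [-84.253, 30.224, 82.088, -0, 67.689, -10.227], TCP at [0.172, -0.601, 0.217] pointing down, gripper open.
Joint ranges: [-176.69, 176.69], [-43.24, 126.21], [12.49, 139.97], [-82, 262], [0, 151.66], [-163.58, 163.58]. Speed limits (degrees/s): [159.86, 159.86, 180, 180, 180, 180].

### API

Orientations are given as a 3x3 rotation matrix whose columns are the frame's x, y, z axes.
In Python, from rig import bot gives the robot as it stands.
- The arm moves only by the tool carry_out, never from a script. Its argument "targets" is a list of rows, each a list of 6 numbers: the shift along the tool's x, y, z each as a share of 200 mm, from -1 to 1, then the turn, a rotation vector about the tool's x, y, z each as a share of pi/2 rad, from -1 to 1. In form: [[dx, dy, dz, ax, ay, az], ...]. A call has 1 to 20 rows; each row is the pose to reach, as a shift and turn from the pose measured when the call began, along the tool's axes at that moment; what a row does not reach only later rows make up. A row lasts 1/8 s, in which the tool goes at most 62.5 mm and 10.7 degrees, less where a joint would pass 70% of its speed; a pose out of reach is approached as far as the arm can. A call with a number of a shift or a turn outside -1 to 1 is refused whole. A call with a gripper value outside its range is refused whole. "jaw" is the gripper's target within -1 to 1 (fully open at 1, half-way at 0, shut at -1), set as the call begins (left out, the last holds). The fingers move at their own pace and stop on an object; the grip force is fixed at half the most. Time passes only in rows, so rows that repeat a pose let the fingers close. It gives the time, the measured TCP pose, the force and the opening at its end, in the units of the state.
- bot.read_state(): the state, without advancing time (a new reading comes with each control period).
- bot.capture(name): name is "scene" or "top"; returns the picture (480x640x3 uint8, blue, green, red); there is no depth.
- bot.camera_info(name): a dict with "camera_matrix" (3x3 intrinsics, pixels), "view" (4x4, takes a point from world to camera coordinates). Camera axes: x right, y down, z forward; pixel columns grow to the right and rows downward; lengths in m; the calibration is good to about 2 mm. A picture is of the moment at which its call begins. camera_info takes no time and is no camera call.
- bot.hand_in(): hands the job in, once; it reports no verdict.
The state is a dict: "time_s": time; "joint_positions": joint angles; "qvel": joint speeds; "tau": joint torques, N m; "position": TCP position; "tcp_rot": TCP orientation; "force": force on the tool from outside, world axes, zero at the start; "moment": the same for the moment, N m; "opening": opening from 0.0 (shut) to 1.0 (fully open).
Only numpy, scipy, OpenCV 4.12 (cv2) and the standard library are available. Lean on these libraries where they do the work, as an engineer would, in place of code of your own. Each camera call takes 0.05 s, during which the arm holds its last target.

### The job

The dark green test tile standing in the shuttle is freshly glazed and must not be pinched, so do everything by pushing with the fingertips: grip and lift nothing. Run the shuttle along its rail past the first and second gaps of the drying rack, counted from the left, and stop it opposite the third; then push the tile by its near edge off the shuttle and fully home into that third gap. Finally slide the empty shuttle back to its left end stop, leaving the tiles already in the rack and the pot and cups around it where they are.

Things in the scene. Friction and masses are not known exactly. Their poses are not given: they have to be found in the camera images.
- loader: Fixed plywood bed, 170 (x) x 310 (y) x 12 mm, with the shuttle's rail along its near side and the drying rack along its far side. Origin on the table, 87 mm from its near edge, 170 mm from its left end. x points from the robot across to the rack, y left along the rail, z up. The rail runs at x = -45 mm; its end stops, 24 mm high, at y = +164 and -134 mm.
- rack: Fixed wooden drying rack, six gaps for tiles on edge; placed up to 15 mm left or right on the bed. Origin on the bed's top, 12 mm above the table; axes as loader. Gap centres y = +80 (first from left), +48, +16 (third), -16, -48, -80 mm. Gaps 12 mm wide; tooth noses half-round (20 mm wide), fronts at x = -28 mm, tops 64 mm above the table. Tile home, at the rear slat: tile centre x = -7 mm.
- shuttle (a joint): How far the shuttle has been slid along the rail, in m: 0 at the left end stop (where it starts), growing as it moves right (-y of the loader), up to 0.228. It slides with about 1.2 N of friction and stays where it is left.
- shuttle_mid (a point): Centre of the shuttle on its groove's floor, 36 mm above the table; axes as loader. Wooden block 66 (x) x 56 (y) mm, sides 20 to 52 mm above the table: push there, left or right, to slide it. The tile stands in a groove along x, 10 mm wide, 16 mm deep, open towards the rack; shuttle and rack teeth are 14 mm apart. A home tile sticks 8 mm out of the teeth and clears the shuttle.
- green_tile: Dark green, nearly black test tile, 50 x 58 x 8.5 mm, 40 to 70 g, on edge in the shuttle: 58 mm along the groove, 36 to 86 mm above the table. Origin in the middle of its right broad face; own x up, own y away from the robot, own z left. Near edge 29 mm towards the robot from the origin: push it there just above the shuttle's top (52 mm), so that it does not tip.
- green_tile_mid (a point): The centre of the green tile; axes as green_tile.
- cream_tile: Cream dry tile of the same size standing home in the first or fourth gap; leave it there. Origin at the middle of its right broad face.
- blue_tile: Blue dry tile of the same size standing home in the fourth or first gap; leave it there. Origin at the middle of its right broad face.
- yellow_pot: Yellow pigment pot with a blue cap, 49 mm across, 62 mm high, on the table beyond the bed's right end; leave it. Origin at the middle of its underside.
- bisque_cup: Small cream bisque cup, 68 mm across, 48 mm high, on the table behind the rack; leave it. Origin at the middle of its underside.
- terracotta_cup: Small terracotta cup, 65 mm across, 50 mm high, on the table behind the rack; leave it. Origin at the middle of its underside.
There are look-alikes about, which are no part of the job. What is shaped like the green_tile but purple or turquoise is not meant.

How it is judged (in metres and radians):
On the way, in this order (a step that is already met when the one before it is completed fails the run):
1. the shuttle, with the tile still in it, stands opposite the third gap (within 5 mm) (y of shuttle_mid in the frame of rack between 0.011 and 0.021 m and x of green_tile_mid in the frame of shuttle_mid between -0.012 and 0.012 m), for 0.2 s.
2. the tile is home in the third gap (within 4 mm of the rear slat) (x of green_tile_mid in the frame of rack above -0.011 m and y of green_tile_mid in the frame of rack between 0.008 and 0.024 m), for 0.2 s.
At the end, for the whole second after the job is handed in: The green tile stands upright (within 0.2 rad) and at rest in the third gap from the left, within 4 mm of the rear slat, and the shuttle is back within 10 mm of its left end stop (all of step 2 and x of green_tile_mid in the frame of rack below 0 m and height (world z) of green_tile_mid between 0.055 and 0.065 m and angle between green_tile's own x axis and vertical below 0.2 rad and linear speed of green_tile below 0.01 m/s and value of joint shuttle below 0.01 m); the robot touches nothing.
It fails at once if the green tile was lifted, or fell from the shuttle or rack (height (world z) of green_tile_mid above 0.073 m or height (world z) of green_tile_mid below 0.045 m).
It fails at once if the green tile or the shuttle was gripped between the fingers ((horizontal distance between the grasp point and green_tile_mid below 0.03 m and height (world z) of the grasp point below 0.1 m and contact force between the fingers and green_tile above 1 N) or (horizontal distance between the grasp point and shuttle_mid below 0.02 m and height (world z) of the grasp point below 0.064 m)).
It fails at once if the green tile was pushed into another gap (x of green_tile_mid in the frame of rack above -0.045 m and (y of green_tile_mid in the frame of rack above 0.03 m or y of green_tile_mid in the frame of rack below 0.002 m)).
It fails at once if a tile already drying in the rack was disturbed (distance of any of cream_tile, blue_tile from where it was at the start of the episode above 0.012 m).
It fails at once if the pot or a cup near the loader was moved (distance of any of yellow_pot, bisque_cup, terracotta_cup from where it was at the start of the episode above 0.015 m).
It also fails if it takes over 67 s, if anything falls off the work surface, if the arm or the gripper's body presses on something with over 40 N, if the wrist force passes 120 N, or if a joint passes its speed limit or range.

## Working session

There is one attempt and no reset: what is moved stays moved. The work goes in short steps, Python scripts to look and compute and a tool call to move; the robot and the scene stay as the last step left them, time stands still between calls to the robot, and variables do not carry over. Pictures are saved under pics/ and viewed, and the job is handed in when it is done.

Besides the shell and the picture viewer there is one more tool, called after "Request:" as name([rows], argument=value, ...), one row to a line, values as JSON. carry_out: Moves the arm, as the interface text tells. Shift numbers are shares of 200 mm and turn numbers shares of pi/2 rad, none past 1 either way. Its arguments: {"type":"object","properties":{"targets":{"type":"array"},"jaw":{"type":"number"}},"required":["targets"]}

```bash
ls; mkdir -p pics; python3 - <<'E'
from rig import bot
import cv2
s=bot.read_state();print(s)
for n in("scene","top"):
    cv2.imwrite(f"pics/{n}0.png",bot.capture(n)); print(bot.camera_info(n))
E
```

```text
pics
{'time_s': 0.0, 'joint_positions': array([-8.42522308e+01,  3.02790814e+01,  8.21556095e+01,  9.51991830e-04,
        6.76874925e+01, -1.02284521e+01]), 'qvel': array([ 0.01628794,  0.06059321,  0.02488301, -0.04180347,  0.03498754,
       -0.04532985]), 'tau': array([-8.53185520e-04, -4.40046108e+01, -1.76593530e+01,  6.31885557e-02,
        5.84216556e-02, -1.70309236e-04]), 'position': array([ 0.17197081, -0.60011816,  0.2159747 ]), 'tcp_rot': array([[ 9.61377787e-01,  2.75232106e-01, -1.98274412e-04],
       [ 2.75231896e-01, -9.61375522e-01,  2.12331856e-03],
       [ 3.93789272e-04, -2.09588274e-03, -9.99997726e-01]]), 'force': array([0.23966141, 0.22841305, 0.35045397]), 'moment': array([0.01006102, 0.01680051, 0.04358847]), 'opening': 0.9996630987910293}
{'camera_matrix': array([[540.88328451,   0.        , 325.83386802],
       [  0.        , 540.88328451, 242.89004549],
       [  0.        ,   0.        ,   1.        ]]), 'view': array([[-0.73028757, -0.68297788,  0.01487575,  0.5229927 ],
       [-0.30694224,  0.30859467, -0.90030872,  0.1863005 ],
       [ 0.61030036, -0.66205026, -0.43499761,  0.77385187],
       [ 0.        ,  0.        ,  0.        ,  1.        ]])}
{'camera_matrix': array([[488.1123151 ,   0.        , 314.73090473],
       [  0.        , 488.1123151 , 233.73989765],
       [  0.        ,   0.        ,   1.        ]]), 'view': array([[ 1.48427703e-02, -9.99889643e-01, -6.28135127e-04,
         1.32348815e-01],
       [-9.94328255e-01, -1.46940430e-02, -1.05334733e-01,
         5.94761117e-01],
       [ 1.05313879e-01,  2.18803176e-03, -9.94436624e-01,
         1.03662045e+00],
       [ 0.00000000e+00,  0.00000000e+00,  0.00000000e+00,
         1.00000000e+00]])}
```

View pics/scene0.png

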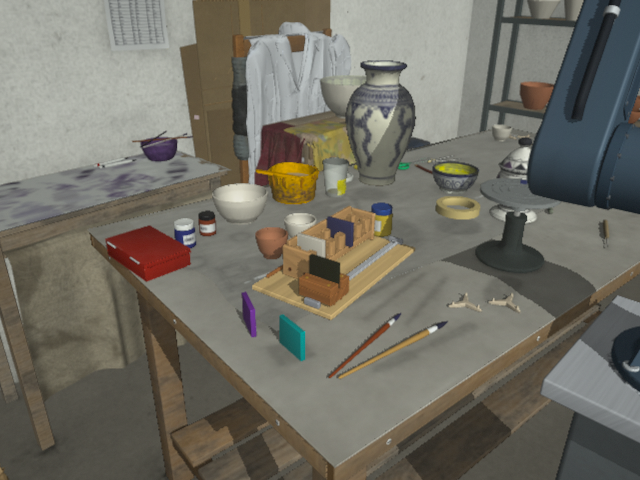

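View pics/top0.png

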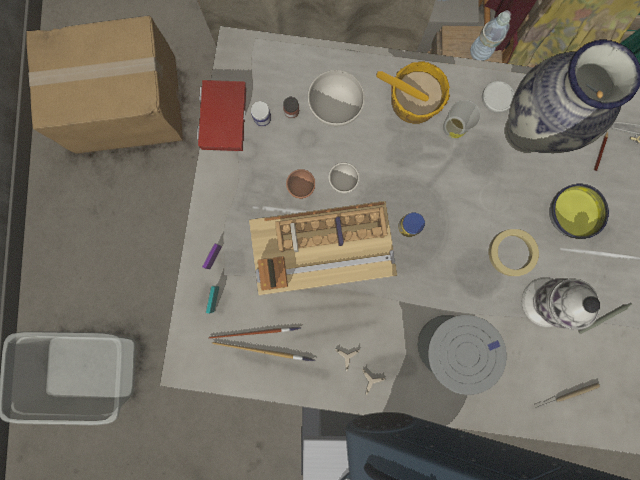

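The dark tile is in the shuttle at top (272,272), scene (324,268). Three things could be mistaken for it:
- Purple tile: top (212,254), scene (248,314).
- Turquoise tile: top (212,298), scene (291,337).
- Dark blue tile in the rack: top (339,231), scene (340,231).

I choose the dark one in the shuttle and will check it in a close crop.

```bash
python3 - <<'E'
import cv2
a=cv2.imread("pics/top0.png")[195:300,240:430]; cv2.imwrite("pics/c1.png",cv2.resize(a,None,fx=4.2,fy=4.2,interpolation=cv2.INTER_CUBIC))
a=cv2.imread("pics/scene0.png")[195:325,245:425]; cv2.imwrite("pics/c2.png",cv2.resize(a,None,fx=4.4,fy=4.4,interpolation=cv2.INTER_CUBIC))
E
```

```text
(no output)
```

View pics/c1.png

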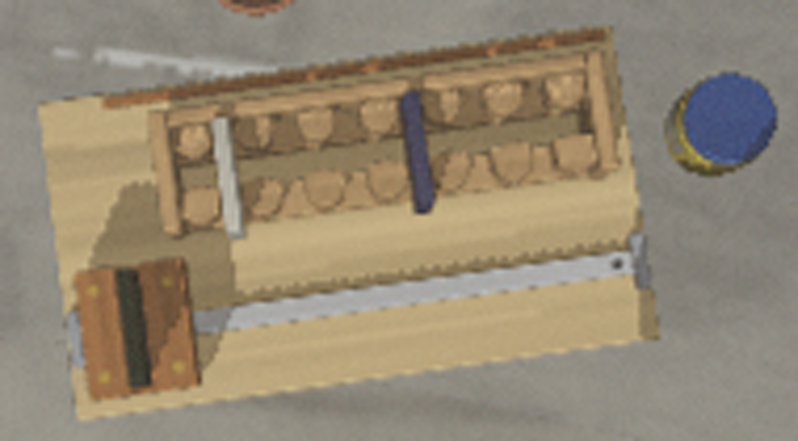

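View pics/c2.png

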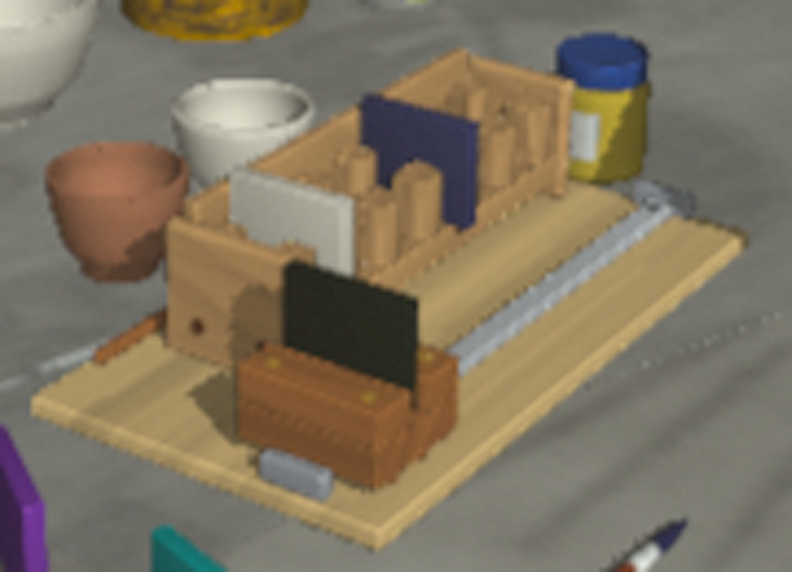

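The crops confirm it: the nearly black tile stands in the brown shuttle, top crop (132,328). Cream is in gap 1 and blue in gap 4. Next I measure the yaw and positions.

```bash
cat > h.py <<'E'
import numpy as np, cv2
from rig import bot
def ray(n,p):
    c=bot.camera_info(n);K=c["camera_matrix"];V=c["view"]
    R=V[:3,:3];t=V[:3,3]
    return -R.T@t, R.T@np.linalg.solve(K,np.array([p[0],p[1],1.]))
def onz(n,p,z):
    o,d=ray(n,p); return o+d*(z-o[2])/d[2]
def proj(n,P):
    c=bot.camera_info(n);q=c["camera_matrix"]@(c["view"]@np.append(P,1))[:3]; return q[:2]/q[2]
def cr(p): return ((p[0]+.5)/4.2-.5+240,(p[1]+.5)/4.2-.5+195)
E
python3 - <<'E'
from h import *
P={k:onz("top",cr(p),z)*1000 for k,(p,z) in dict(boardNL=((80,419),.012),boardNR=((658,338),.012),boardFL=((40,105),.012),
 g_far=((125,270),.086),g_near=((139,386),.086),cream_far=((221,118),.086),cream_near=((236,236),.086),blue_far=((409,93),.086),blue_near=((424,212),.086),
 shFL=((76,272),.052),shFR=((184,257),.052),shNR=((200,383),.052),shNL=((90,400),.052),pot=((730,117),.062)).items()}
for k,v in P.items(): print(k,v.round(1))
v=P["boardNR"]-P["boardNL"];print(np.linalg.norm(v),np.degrees(np.arctan2(v[1],v[0]))+90)
v=P["blue_far"]-P["cream_far"];print(np.linalg.norm(v),np.degrees(np.arctan2(v[1],v[0]))+90)
img=cv2.imread("pics/top0.png");hsv=cv2.cvtColor(img,cv2.COLOR_BGR2HSV)
sub=img[250:300,255:295]
E
```

```text
boardNL [458.9 262.5  12. ]
boardNR [505.6 -40.2  12. ]
boardFL [624.4 288.2  12. ]
g_far [533.3 233.9  86. ]
g_near [476.8 225.6  86. ]
cream_far [609.3 188.2  86. ]
cream_near [550.9 179.6  86. ]
blue_far [623.2  95.2  86. ]
blue_near [564.1  87.2  86. ]
shFL [533.7 261.9  52. ]
shFR [542.2 207.2  52. ]
shNR [478.6 197.8  52. ]
shNL [469.2 253.1  52. ]
pot [616.7 -68.8  62. ]
306.33145010420435 8.782292888679052
94.0332148611503 8.485206179817993
```

```bash
cat >> h.py <<'E'
from scipy.spatial.transform import Rotation as Ro
YAW=np.radians(8.65); XL=np.array([np.cos(YAW),np.sin(YAW)]); YL=np.array([-XL[1],XL[0]]); O=np.array([.571,.1024])
def L(x,y,z): return np.append(O+XL*x/1000+YL*y/1000,z/1000)
def toL(P): d=(np.array(P[:2])-O)*1000; return np.array([d@XL,d@YL,P[2]*1000])
RG=np.array([[XL[0],-YL[0],0],[XL[1],-YL[1],0],[0,0,-1.]])
def rel(P):
    s=bot.read_state();R=s["tcp_rot"]
    return np.r_[R.T@(np.array(P)-s["position"])/.2, Ro.from_matrix(R.T@RG).as_rotvec()/(np.pi/2)].round(3)
def st():
    s=bot.read_state();print(s["time_s"],"L",toL(s["position"]).round(1),"f",s["force"].round(2),"op",round(s["opening"],3))
E
python3 - <<'E'
from h import *
for P in [(.2,-.55,.35),(.34,-.45,.35)]: print(rel(P))
print(L(-45,192,53))
E
```

```text
[ 0.204 -0.204 -0.669 -0.001 -0.     0.081]
[ 1.015e+00 -4.920e-01 -6.680e-01 -1.000e-03 -0.000e+00  8.100e-02]
[0.49763541 0.28544818 0.053     ]
```

Request:
carry_out([
  [0.1,-0.1,-0.33,0,0,0.04],
  [0.2,-0.2,-0.67,0,0,0.08],
  [0.5,-0.3,-0.67,0,0,0.08],
  [0.75,-0.45,-0.67,0,0,0.08],
  [0.95,-0.65,-0.67,0,0,0.08],
  [0.98,-0.9,-0.67,0,0,0.08],
  [0.98,-1,-0.67,0,0,0.08],
], jaw=-1)

```text
time_s: 0.98
position: [0.3052, -0.3506, 0.3501]
tcp_rot: [[0.988, 0.155, -0.001], [0.155, -0.988, 0.004], [-0.0, -0.004, -1.0]]
force: [-1.1, -0.2, 0.2]
opening: 0.29
```

```bash
python3 - <<'E'
from h import *
st();print(bot.read_state()["position"])
for P in [(.45,-.2,.33),L(-45,192,330)]: print(rel(P))
E
```

```text
0.975 L [-330.9 -407.9  350.1] f [-1.05 -0.15  0.23] op 0.29
[ 0.30522627 -0.35059918  0.35007693]
[ 0.832 -0.631  0.103 -0.003  0.     0.003]
[ 1.444 -2.992  0.113 -0.003  0.     0.003]
```

Request:
carry_out([
  [0.2,-0.2,0,0,0,0],
  [0.4,-0.45,0,0,0,0],
  [0.6,-0.7,0,0,0,0],
  [0.72,-1,0,0,0,0],
])

```text
time_s: 1.48
position: [0.4163, -0.134, 0.3506]
tcp_rot: [[0.988, 0.155, -0.001], [0.155, -0.988, 0.004], [0.0, -0.004, -1.0]]
force: [-0.2, -0.5, -0.8]
opening: 0.007
```

Request:
carry_out([
  [0.22,-0.25,0,0,0,0],
  [0.44,-0.5,0,0,0,0],
  [0.66,-0.75,0,0,0,0],
  [0.72,-1,0,0,0,0],
])

```text
time_s: 1.98
position: [0.5287, 0.0858, 0.3509]
tcp_rot: [[0.988, 0.155, -0.0], [0.155, -0.988, 0.004], [0.0, -0.004, -1.0]]
force: [-0.5, -0.3, 0.1]
opening: 0.004
```

Request:
carry_out([
  [0,-0.25,0.2,0,0,0],
  [0,-0.5,0.4,0,0,0],
  [0,-0.75,0.4,0,0,0],
  [0,-1,0.4,0,0,0],
  [0,-1,0.4,0,0,0],
])

```text
time_s: 2.6
position: [0.4964, 0.2867, 0.271]
tcp_rot: [[0.987, 0.16, -0.002], [0.16, -0.987, 0.004], [-0.001, -0.005, -1.0]]
force: [0.1, -1.1, -0.2]
opening: 0.001
```

```bash
python3 - <<'E'
from h import *
st();print(bot.read_state()["position"])
for P in [L(-45,194,150),L(-45,194,53)]: print(rel(P))
E
```

```text
2.6 L [-46.  193.4 271. ] f [ 0.09 -1.06 -0.2 ] op 0.001
[0.49641813 0.2867117  0.27097449]
[ 0.006 -0.     0.605 -0.003  0.001  0.006]
[ 6.00e-03  2.00e-03  1.09e+00 -3.00e-03  1.00e-03  6.00e-03]
```

Request:
carry_out([
  [0,0,0.25,0,0,0],
  [0,-0.01,0.5,0,0,0.005],
  [0,-0.02,0.75,0,0,0.005],
  [0,-0.02,0.85,0,0,0.005],
  [0,-0.02,0.85,0,0,0.005],
])

```text
time_s: 3.22
position: [0.4943, 0.2898, 0.0991]
tcp_rot: [[0.989, 0.151, -0.006], [0.151, -0.989, 0.002], [-0.006, -0.003, -1.0]]
force: [-0.0, -0.4, 0.8]
opening: 0.009
```

```bash
python3 - <<'E'
from h import *
st()
a=bot.capture("scene");cv2.imwrite("pics/s1.png",cv2.resize(a[150:350,200:460],None,fx=3,fy=3,interpolation=cv2.INTER_CUBIC))
print(rel(L(-45,194,52)))
E
```

```text
3.225 L [-47.6 196.8  99.1] f [-0.01 -0.37  0.75] op 0.009
[ 0.007  0.017  0.243 -0.003  0.002  0.   ]
```

View pics/s1.png

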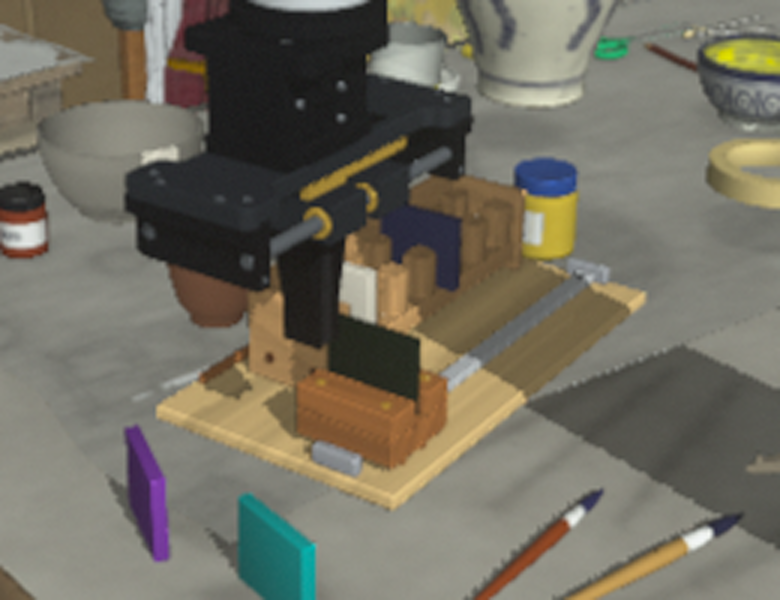

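```bash
python3 - <<'E'
from h import *
p=bot.read_state()["position"]; 
for dz in (0,-.019): print((proj("scene",p+[0,0,dz])-[200,150])*3)
for q in [L(-45,164,36),L(-45,164,52),L(-78,164,52),L(-12,164,52),L(-74,136,86),L(-16,136,86)]: print(q.round(3),(proj("scene",q)-[200,150])*3)
E
```

```text
[308.57518337 342.91312686]
[308.70605091 374.99782578]
[0.502 0.258 0.036] [342.98498472 422.80894161]
[0.502 0.258 0.052] [343.14958412 397.58386923]
[0.469 0.253 0.052] [393.2391787  415.67186834]
[0.534 0.263 0.052] [294.90339291 380.16154687]
[0.477 0.226 0.086] [417.17886961 337.78751757]
[0.535 0.234 0.086] [330.38140932 309.22968408]
```

```bash
python3 - <<'E'
from h import *
a=bot.capture("scene");cv2.imwrite("pics/s2.png",cv2.resize(a[230:300,265:355],None,fx=8,fy=8,interpolation=cv2.INTER_NEAREST))
E
```

```text
(no output)
```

View pics/s2.png

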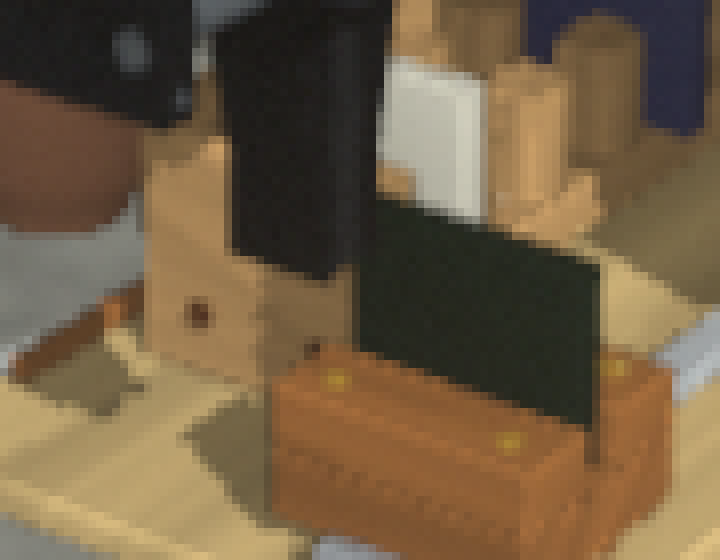

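```bash
python3 - <<'E'
from h import *
st()
for z in (80,90,100):
  print(z,[((proj("scene",L(x,y,z))-[265,230])*8).round() for x,y in [(-57,212),(-38,212),(-57,182)]])
a=bot.capture("top");cv2.imwrite("pics/t2.png",cv2.resize(a[170:310,200:420],None,fx=3.6,fy=3.6,interpolation=cv2.INTER_CUBIC))
E
```

```text
3.325 L [-45.5 197.5 101.6] f [ 0.04 -0.36  0.07] op 0.003
80 [array([302., 413.]), array([223., 385.]), array([392., 352.])]
90 [array([302., 368.]), array([223., 340.]), array([393., 307.])]
100 [array([301., 322.]), array([222., 294.]), array([393., 263.])]
```

View pics/t2.png

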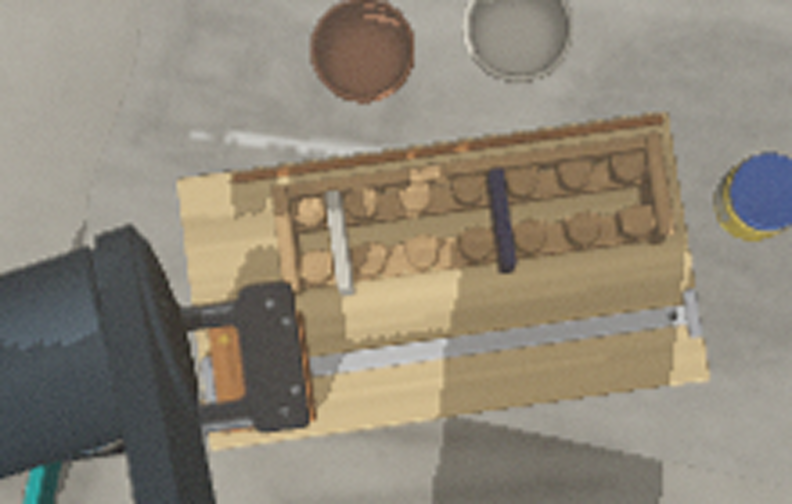

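```bash
python3 - <<'E'
from h import *
st()
for z in (80,100,160): print(z,((proj("top",L(-45.5,197.5,z))-[200,170])*3.6).round())
for p in [(235,257),(330,281),(362,265)]:
  q=(p[0]/8+265,p[1]/8+230)
  print([toL(onz("scene",q,z)).round(0) for z in (.08,.09,.1)])
print(bot.read_state()["joint_positions"])
E
```

```text
3.375 L [-45.1 197.8 102.2] f [-1.54 -0.34  0.42] op 0.0
80 [150. 384.]
100 [145. 383.]
160 [128. 381.]
[array([ -7., 168.,  80.]), array([-19., 183.,  90.]), array([-31., 198., 100.])]
[array([-29., 165.,  80.]), array([-41., 180.,  90.]), array([-52., 195., 100.])]
[array([-31., 156.,  80.]), array([-42., 171.,  90.]), array([-53., 186., 100.])]
[ 19.12123617  35.29839421  95.1304976    0.33557475  49.44411388
 100.20189285]
```

Request:
carry_out([
  [0,0.02,0.1,0,0,0],
  [0,0.02,0.2,0,0,0],
  [0,0.02,0.25,0,0,0],
  [0,0.02,0.25,0,0,0],
])

```text
time_s: 3.88
position: [0.4976, 0.2874, 0.0525]
tcp_rot: [[0.988, 0.151, 0.001], [0.151, -0.988, 0.005], [0.002, -0.005, -1.0]]
force: [-0.2, -0.5, -0.2]
opening: 0.003
```

```bash
python3 - <<'E'
from h import *
st()
a=bot.capture("scene");cv2.imwrite("pics/s3.png",cv2.resize(a[230:300,265:355],None,fx=8,fy=8,interpolation=cv2.INTER_NEAREST))
st()
t=toL(bot.read_state()["position"])
for z in (-19,-10,0):
  print(z,[((proj("scene",L(t[0]+x,t[1]+y,t[2]+z))-[265,230])*8).round() for x,y in [(-9.5,15),(9.5,15),(-9.5,-15)]])
E
```

```text
3.875 L [-44.8 194.   52.5] f [-0.19 -0.55 -0.19] op 0.003
3.925 L [-44.5 194.1  52.8] f [ 0.4   0.53 -0.32] op 0.008
-19 [array([299., 606.]), array([223., 576.]), array([387., 541.])]
-10 [array([299., 567.]), array([222., 537.]), array([387., 503.])]
0 [array([299., 523.]), array([222., 494.]), array([388., 460.])]
```

View pics/s3.png

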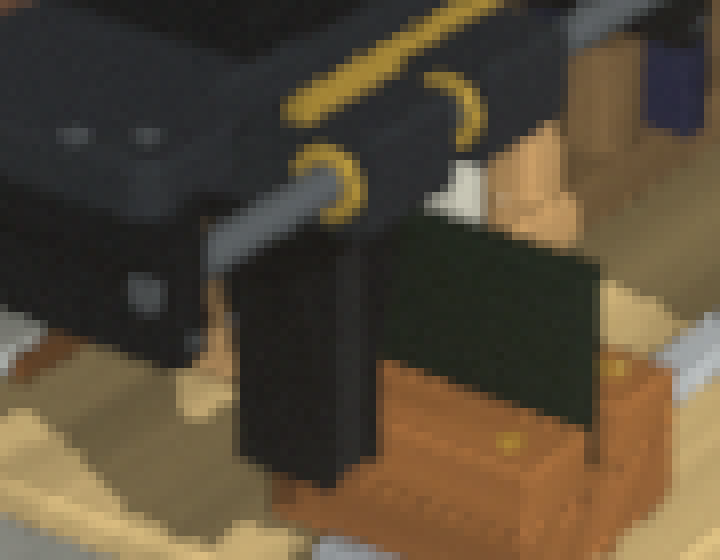

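Request:
carry_out([
  [0,-0.02,0.06,0,0,0],
  [0,-0.02,0.12,0,0,0],
  [0,-0.02,0.14,0,0,0],
  [0,-0.02,0.14,0,0,0],
])

```text
time_s: 4.42
position: [0.4969, 0.2915, 0.0242]
tcp_rot: [[0.988, 0.151, 0.0], [0.151, -0.988, 0.005], [0.001, -0.005, -1.0]]
force: [-0.8, -0.1, 0.0]
opening: 0.006
```

```bash
python3 - <<'E'
from h import *
st()
a=bot.capture("scene");cv2.imwrite("pics/s4.png",cv2.resize(a[240:320,265:355],None,fx=7,fy=7,interpolation=cv2.INTER_NEAREST))
st()
t=toL(bot.read_state()["position"])
for z in (-19,-10,0):
  print(z,[((proj("scene",L(t[0]+x,t[1]+y,t[2]+z))-[265,240])*7).round() for x,y in [(-9.5,8),(9.5,8),(-9.5,-8)]])
E
```

```text
4.425 L [-44.9 198.1  24.2] f [-0.8  -0.08  0.03] op 0.006
4.475 L [-44.5 198.2  24.6] f [ 0.58 -0.63  0.15] op 0.004
-19 [array([270., 559.]), array([204., 532.]), array([311., 528.])]
-10 [array([270., 526.]), array([204., 499.]), array([311., 495.])]
0 [array([270., 489.]), array([203., 463.]), array([311., 458.])]
```

View pics/s4.png

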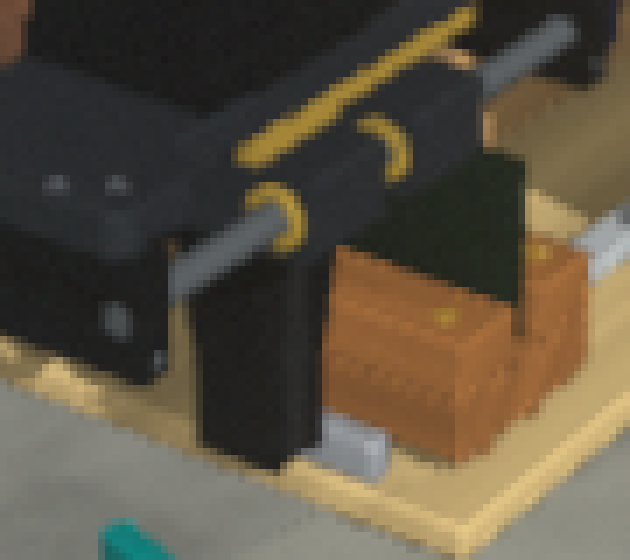

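Request:
carry_out([
  [0,0,-0.07,0,0,0],
  [0,0,-0.07,0,0,0],
  [0,0.02,-0.07,0,0,0],
  [0,0.04,-0.07,0,0,0],
  [0,0.06,-0.07,0,0,0],
  [0,0.08,-0.07,0,0,0],
  [0,0.1,-0.07,0,0,0],
  [0,0.1,-0.07,0,0,0],
])

```text
time_s: 5.48
position: [0.5002, 0.2714, 0.0384]
tcp_rot: [[0.989, 0.151, 0.001], [0.151, -0.989, 0.005], [0.002, -0.005, -1.0]]
force: [-0.6, -0.4, 0.8]
opening: 0.003
```

```bash
python3 - <<'E'
from h import *
st()
a=bot.capture("scene");cv2.imwrite("pics/s5.png",cv2.resize(a[240:320,265:355],None,fx=7,fy=7,interpolation=cv2.INTER_NEAREST))
st()
E
```

```text
5.475 L [-44.5 177.8  38.4] f [-0.55 -0.43  0.83] op 0.003
5.525 L [-44.5 177.9  38.4] f [ 0.29 -0.    0.2 ] op 0.006
```

View pics/s5.png

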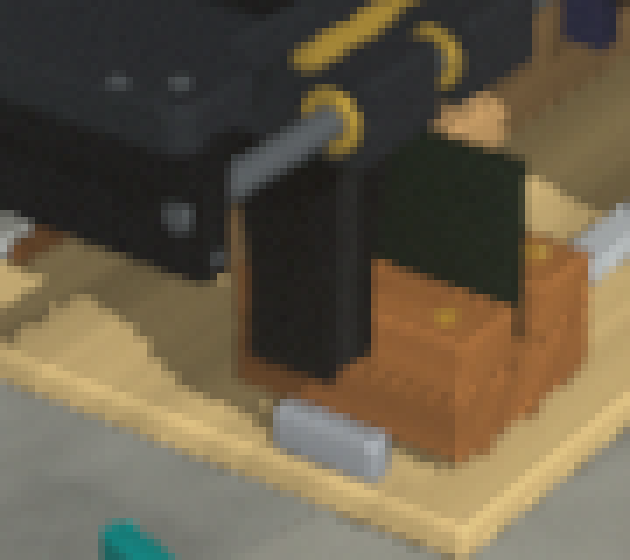

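Request:
carry_out([
  [0,0.02,0,0,0,0],
  [0,0.04,0,0,0,0],
  [0,0.07,0,0,0,0],
  [0,0.1,0,0,0,0],
  [0,0.14,0,0,0,0],
  [0,0.18,0,0,0,0],
  [0,0.22,0,0,0,0],
  [0,0.26,0,0,0,0],
  [0,0.3,0,0,0,0],
  [0,0.34,0,0,0,0],
  [0,0.38,0,0,0,0],
  [0,0.42,0,0,0,0],
  [0,0.46,0,0,0,0],
  [0,0.49,0,0,0,0],
  [0,0.52,0,0,0,0],
  [0,0.54,0,0,0,0],
  [0,0.55,0,0,0,0],
  [0,0.55,0,0,0,0],
])

```text
time_s: 7.78
position: [0.5164, 0.1626, 0.0377]
tcp_rot: [[0.989, 0.151, 0.0], [0.151, -0.989, 0.005], [0.001, -0.005, -1.0]]
force: [-0.5, 0.1, -0.9]
opening: 0.007
```

```bash
python3 - <<'E'
from h import *
st()
a=bot.capture("scene");cv2.imwrite("pics/s6.png",cv2.resize(a[190:320,265:445],None,fx=4.4,fy=4.4,interpolation=cv2.INTER_CUBIC))
a=bot.capture("top");cv2.imwrite("pics/t6.png",cv2.resize(a[195:300,240:430],None,fx=4.2,fy=4.2,interpolation=cv2.INTER_CUBIC))
st()
E
```

```text
7.775 L [-45.   67.7  37.7] f [-0.54  0.06 -0.91] op 0.007
7.875 L [-45.1  67.9  37.7] f [-0.42  0.52 -0.82] op 0.007
```

View pics/s6.png

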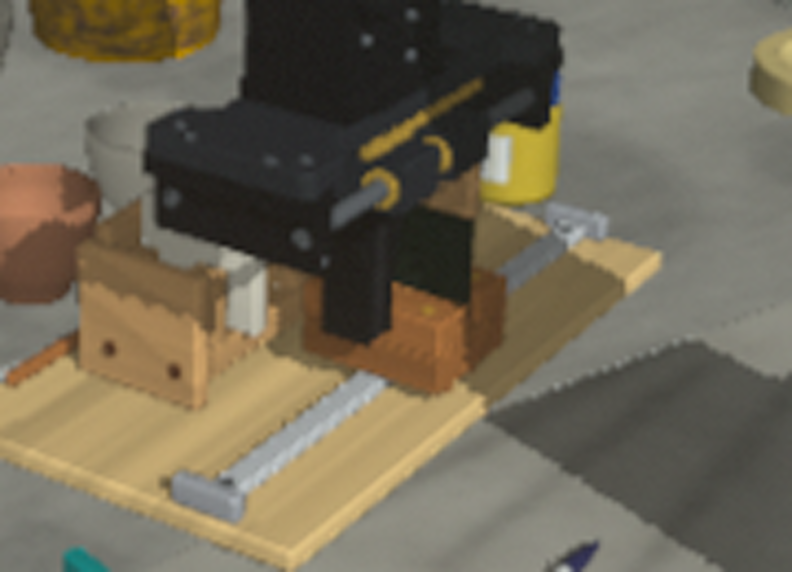

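View pics/t6.png

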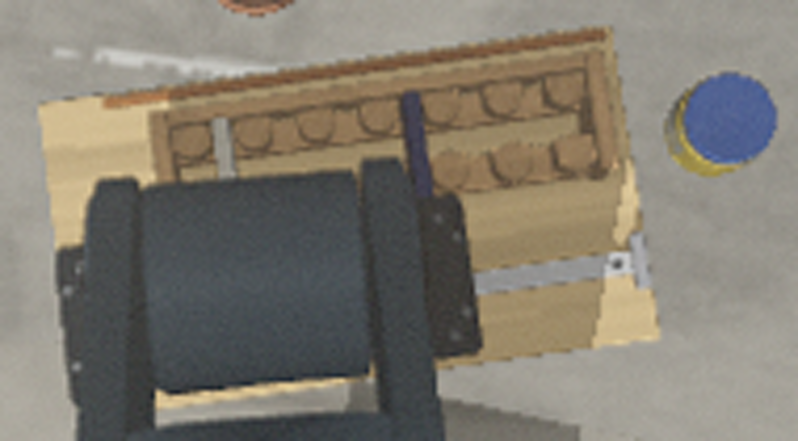

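```bash
python3 - <<'E'
from h import *
def c(p): return ((p[0]+.5)/4.4-.5+265,(p[1]+.5)/4.4-.5+190)
print(toL(onz("scene",c((437,322)),.052)), toL(onz("scene",c((470,303)),.052)), toL(onz("scene",c((472,222)),.086)))
a=cv2.imread("pics/s6.png")[180:420,290:530];cv2.imwrite("pics/s6b.png",cv2.resize(a,None,fx=2.4,fy=2.4))
# same corners in initial scene picture: c2 crop off (245,195)x4.4
def d(p): return ((p[0]+.5)/4.4-.5+245,(p[1]+.5)/4.4-.5+195)
print(toL(onz("scene",d((416,298)),.086)))
E
```

```text
[-75.34991769  56.48328395  52.        ] [-77.74611195  34.35211062  52.        ] [-74.36868899  30.41068526  86.        ]
[-73.64588423 135.16275925  86.        ]
```

View pics/s6b.png

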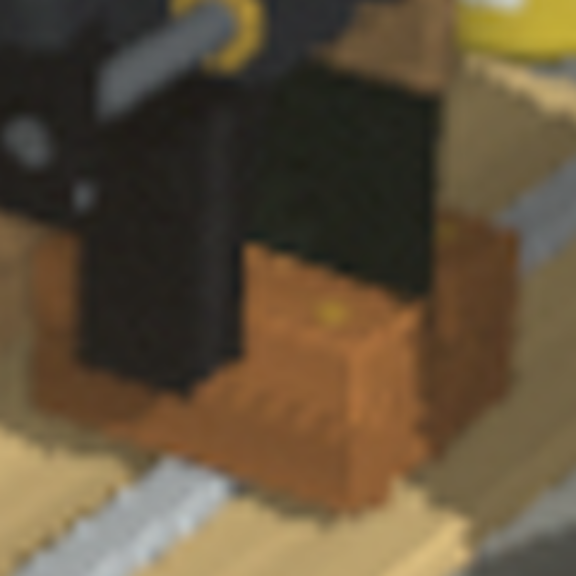

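Request:
carry_out([
  [0,0.015,0,0,0,0],
  [0,0.03,0,0,0,0],
  [0,0.045,0,0,0,0],
  [0,0.06,0,0,0,0],
  [0,0.07,0,0,0,0],
  [0,0.07,0,0,0,0],
  [0,0.07,0,0,0,0],
  [0,0.02,0,0,0,0],
  [0,0.0,0,0,0,0],
  [-0.1,-0.1,-0.15,0,0,0],
  [-0.2,-0.1,-0.4,0,0,0],
  [-0.5,-0.1,-0.6,0,0,0],
  [-0.75,-0.1,-0.6,0,0,0],
  [-0.75,-0.1,-0.6,0,0,0],
])

```text
time_s: 9.62
position: [0.3577, 0.159, 0.1577]
tcp_rot: [[0.988, 0.153, -0.007], [0.153, -0.988, 0.004], [-0.007, -0.005, -1.0]]
force: [-0.1, 0.1, 0.1]
opening: 0.005
```

```bash
python3 - <<'E'
from h import *
st()
a=bot.capture("scene");cv2.imwrite("pics/s7r.png",a);cv2.imwrite("pics/s7.png",cv2.resize(a[190:320,265:445],None,fx=4.4,fy=4.4,interpolation=cv2.INTER_CUBIC))
a=bot.capture("top");cv2.imwrite("pics/t7r.png",a);cv2.imwrite("pics/t7.png",cv2.resize(a[195:300,240:430],None,fx=4.2,fy=4.2,interpolation=cv2.INTER_CUBIC))
st()
E
```

```text
9.625 L [-202.3   88.   157.7] f [-0.12  0.13  0.06] op 0.005
9.725 L [-194.9   87.5  158.1] f [ 0.41  1.39 -0.47] op 0.009
```

View pics/s7.png

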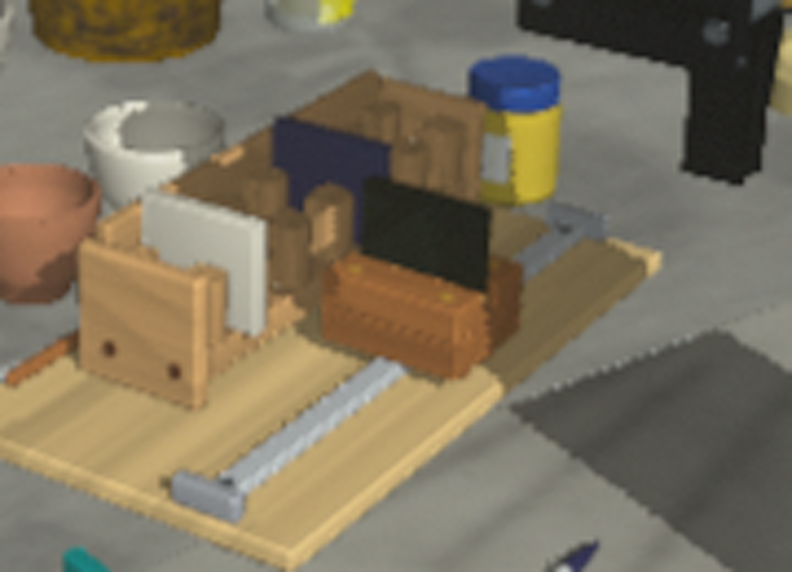

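View pics/t7.png

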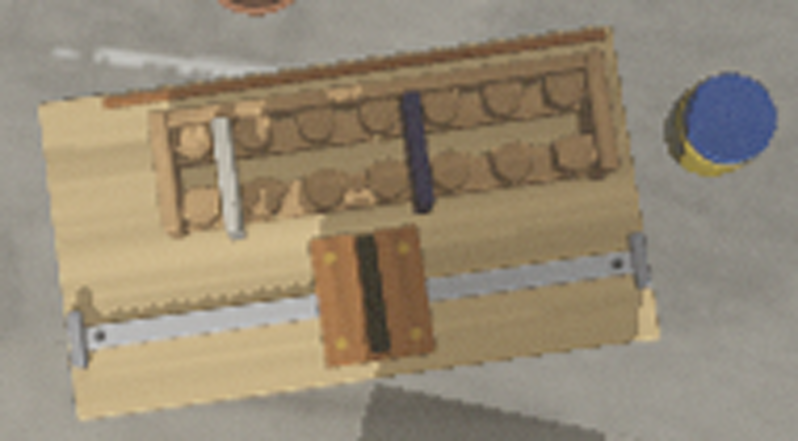

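```bash
python3 - <<'E'
from h import *
img=cv2.imread("pics/t7r.png");hsv=cv2.cvtColor(img,cv2.COLOR_BGR2HSV);h,s,v=[hsv[...,i].astype(int) for i in range(3)]
box=np.zeros(h.shape,bool);box[195:300,250:400]=1
b,g,r=[img[...,i].astype(int) for i in range(3)]
M=dict(green=(v<62)&box&(s<170), blue=(b>r+20)&box&(v<140), cream=(s<40)&(v>140)&box)
roi=dict(green=(318,245,345,285),blue=(330,212,350,250),cream=(285,218,305,255))
res={}
for k,m in M.items():
    x0,y0,x1,y1=roi[k];mm=np.zeros_like(m);mm[y0:y1,x0:x1]=m[y0:y1,x0:x1]
    n,lab,stt,_=cv2.connectedComponentsWithStats(mm.astype(np.uint8));i=1+stt[1:,4].argmax()
    ys,xs=np.where(lab==i)
    print(k,len(xs),xs.min(),xs.max(),ys.min(),ys.max())
    pts=np.array([toL(onz("top",(x,y),.086)) for x,y in zip(xs,ys)])
    print('  x',pts[:,0].min().round(1),pts[:,0].max().round(1),'y mean',pts[:,1].mean().round(2),'slope',np.polyfit(pts[:,0],pts[:,1],1).round(3), 'edges',np.percentile(pts[:,1],[5,95]).round(1))
def cc(p): return toL(onz("top",cr(p),.064))
print("teeth",cc((325,189)),cc((388,178)),cc((325,120)),cc((379,114)))
print("hand green",[toL(onz("top",cr(p),.086)) for p in [(366,236),(379,352)]])
E
python3 - <<'E'
import cv2
a=cv2.imread("pics/t7r.png")[205:290,280:360];cv2.imwrite("pics/t7b.png",cv2.resize(a,None,fx=7,fy=7,interpolation=cv2.INTER_CUBIC))
E
```

```text
green 25 327 331 263 278
  x -73.1 -42.8 y mean 15.8 slope [-0.042 13.408] edges [13.1 19.7]Traceback (most recent call last):
  File "<stdin>", line 10, in <module>
ValueError: attempt to get argmax of an empty sequence
```

View pics/t7b.png

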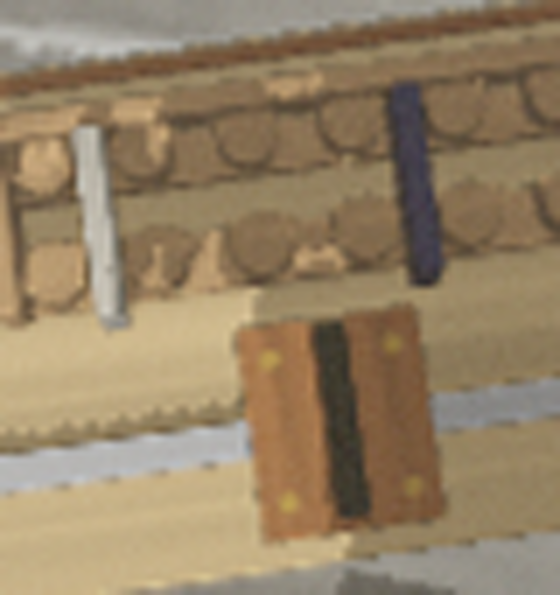

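```bash
cat > meas.py <<'E'
from h import *
def meas(f,roi):
    img=cv2.imread(f).astype(int);b,g,r=img[...,0],img[...,1],img[...,2]
    M=dict(green=(r<75)&(b<70),blue=(b>r+5),cream=(r-b<25)&(r>110))
    for k,m in M.items():
        x0,y0,x1,y1=roi[k];mm=np.zeros(m.shape,np.uint8);mm[y0:y1,x0:x1]=m[y0:y1,x0:x1]
        n,lab,stt,_=cv2.connectedComponentsWithStats(mm);i=1+stt[1:,4].argmax();ys,xs=np.where(lab==i)
        p=np.array([toL(onz("top",q,.086)) for q in zip(xs,ys)])
        f=np.polyfit(p[:,0],p[:,1],1)
        print(k,len(xs),'x',p[:,0].min().round(1),p[:,0].max().round(1),'ymean',p[:,1].mean().round(2),'slope',f[0].round(3),'edges',np.percentile(p[:,1],[5,95]).round(1))
E
python3 - <<'E'
from meas import *
meas("pics/t7r.png",dict(green=(320,247,340,285),blue=(330,212,350,250),cream=(285,218,300,255)))
E
```

```text
green 110 x -73.6 -17.4 ymean 16.49 slope -0.0 edges [12.8 20.2]
blue 48 x -3.1 48.0 ymean -16.6 slope 0.001 edges [-18.7 -14.1]
cream 116 x -9.0 50.6 ymean 79.64 slope 0.001 edges [76.  83.5]
```

```bash
python3 - <<'E'
from h import *
st()
P=np.array([.3577,.159,.1577]); t=toL(P)
for z in (-19,0): print([((proj("scene",L(t[0]+x,t[1]+y,t[2]+z))-[265,190])*4.4).round() for x,y in [(-9.5,8),(9.5,8),(-9.5,-8)]])
print(proj("top",L(-140,40,0)))
print(rel(L(-140,40,60)),rel(L(-140,40,25)))
E
```

```text
9.725 L [-194.9   87.5  158.1] f [ 0.41  1.39 -0.47] op 0.009
[array([730., 250.]), array([680., 236.]), array([750., 234.])]
[array([736., 200.]), array([685., 186.]), array([755., 184.])]
[322.76427239 309.91494138]
[ 0.273  0.24   0.49  -0.003 -0.002  0.001] [ 0.273  0.241  0.665 -0.003 -0.002  0.001]
```

Request:
carry_out([
  [0.15,0.1,0.2,0,0,0],
  [0.27,0.24,0.4,0,0,0],
  [0.27,0.24,0.6,0,0,0],
  [0.27,0.24,0.665,0,0,0],
  [0.27,0.24,0.665,0,0,0],
  [0.27,0.24,0.665,0,0,0],
])

```text
time_s: 10.48
position: [0.4269, 0.1214, 0.026]
tcp_rot: [[0.988, 0.153, 0.004], [0.153, -0.988, 0.005], [0.005, -0.004, -1.0]]
force: [-0.9, -0.1, 0.7]
opening: 0.003
```

```bash
python3 - <<'E'
from h import *
st()
a=bot.capture("scene");cv2.imwrite("pics/s8.png",cv2.resize(a[190:320,300:480],None,fx=4.4,fy=4.4,interpolation=cv2.INTER_CUBIC))
st()
t=toL(bot.read_state()["position"])
for z in (-19,0): print([((proj("scene",L(t[0]+x,t[1]+y,t[2]+z))-[300,190])*4.4).round() for x,y in [(-9.5,8),(9.5,8),(-9.5,-8)]])
E
```

```text
10.475 L [-139.6   40.5   26. ] f [-0.94 -0.07  0.72] op 0.003
10.525 L [-139.6   40.4   26.2] f [-0.19 -0.52  0.33] op 0.005
[array([447., 464.]), array([404., 450.]), array([466., 447.])]
[array([451., 423.]), array([408., 408.]), array([469., 406.])]
```

View pics/s8.png

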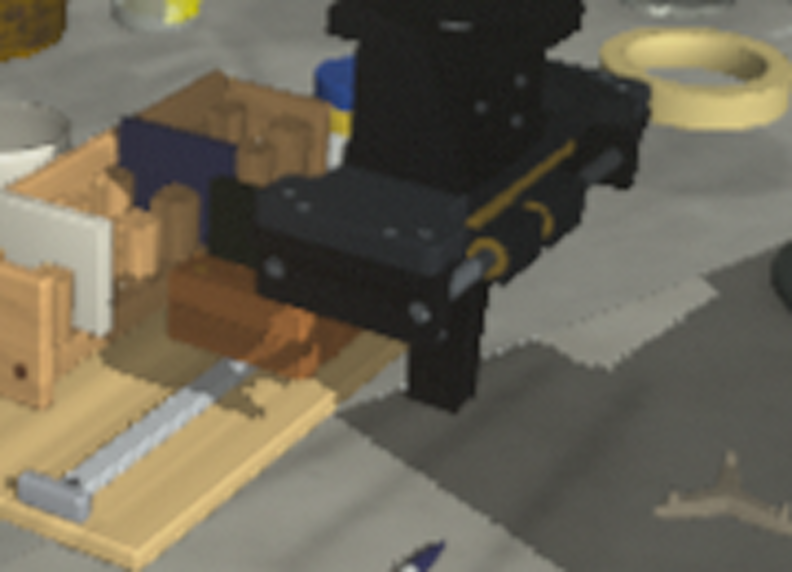

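Request:
carry_out([
  [0,0,0.015,0,0,0],
  [0,0,0.03,0,0,0],
  [0,0,0.045,0,0,0],
  [0,0,0.045,0,0,0],
])

```text
time_s: 11.02
position: [0.4268, 0.1214, 0.017]
tcp_rot: [[0.988, 0.153, 0.004], [0.153, -0.988, 0.005], [0.005, -0.004, -1.0]]
force: [-0.1, 0.0, -0.7]
opening: 0.007
```

Request:
carry_out([
  [0,0,0.015,0,0,0],
  [0,0,0.03,0,0,0],
  [0,0,0.045,0,0,0],
  [0,0,0.045,0,0,0],
])

```text
time_s: 11.52
position: [0.4266, 0.1214, 0.0077]
tcp_rot: [[0.988, 0.153, 0.003], [0.153, -0.988, 0.005], [0.004, -0.004, -1.0]]
force: [-0.7, 1.2, -0.2]
opening: 0.002
```

Request:
carry_out([
  [0,0,0.01,0,0,0],
  [0,0,0.02,0,0,0],
  [0,0,0.03,0,0,0],
  [0,0,0.04,0,0,0],
  [0,0,0.04,0,0,0],
])

```text
time_s: 12.15
position: [0.4266, 0.1215, -0.0005]
tcp_rot: [[0.988, 0.153, 0.003], [0.153, -0.988, 0.005], [0.004, -0.004, -1.0]]
force: [0.3, -0.3, -0.3]
opening: 0.007
```

```bash
python3 - <<'E'
from h import *
a=bot.capture("scene");cv2.imwrite("pics/s9.png",cv2.resize(a[240:310,370:450],None,fx=8,fy=8,interpolation=cv2.INTER_CUBIC))
st()
t=toL(bot.read_state()["position"]);print(t)
for z in (0,5,10): print([((proj("scene",L(t[0]+x,t[1]+y,z))-[370,240])*8).round() for x,y in [(-9.5,8),(9.5,8),(-9.5,-8)]])
E
```

```text
12.2 L [-139.9   40.6   -0.4] f [-0.1   0.08  1.25] op 0.005
[-139.91012607   40.58617491   -0.39618466]
[array([251., 473.]), array([174., 447.]), array([285., 442.])]
[array([253., 454.]), array([176., 427.]), array([287., 423.])]
[array([255., 434.]), array([177., 407.]), array([289., 403.])]
```

View pics/s9.png

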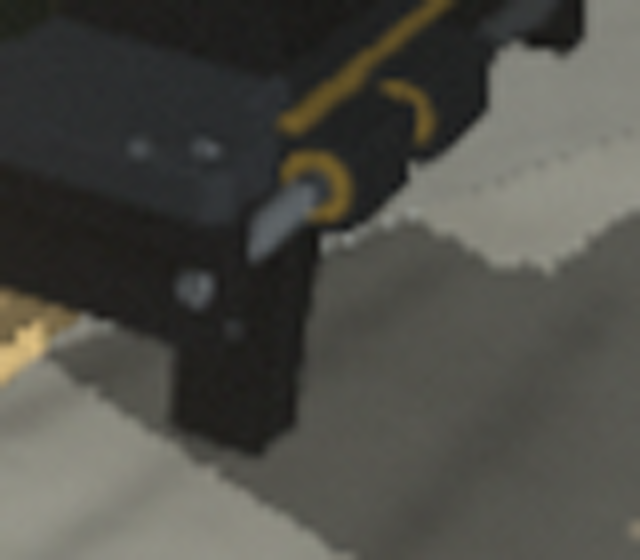

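```bash
python3 - <<'E'
from h import *
for z in (77,101,110): print(z,[((proj("scene",L(-139.6+x,40.4+y,z))-[300,190])*4.4).round() for x,y in [(-37,95),(37,95),(-37,-95)]])
print(rel(L(-110,16,100)),rel(L(-110,16,53)))
E
```

```text
77 [array([418., 422.]), array([238., 362.]), array([637., 232.])]
101 [array([423., 362.]), array([240., 304.]), array([643., 178.])]
110 [array([425., 339.]), array([241., 282.]), array([646., 158.])]
[ 0.151  0.121 -0.502 -0.003 -0.002  0.001] [ 0.15   0.122 -0.267 -0.003 -0.002  0.001]
```

Request:
carry_out([
  [0,0,-0.15,0,0,0],
  [0.05,0.06,-0.26,0,0,0],
  [0.15,0.12,-0.265,0,0,0],
  [0.15,0.122,-0.265,0,0,0],
  [0.15,0.122,-0.265,0,0,0],
])

```text
time_s: 12.82
position: [0.4581, 0.1019, 0.0523]
tcp_rot: [[0.988, 0.152, 0.001], [0.152, -0.988, 0.005], [0.001, -0.005, -1.0]]
force: [0.5, -0.3, -0.3]
opening: 0.004
```

```bash
python3 - <<'E'
from h import *
st()
a=bot.capture("scene");cv2.imwrite("pics/s10.png",cv2.resize(a[190:300,320:440],None,fx=5,fy=5,interpolation=cv2.INTER_CUBIC))
st();print(rel(L(-84,16,52)),rel(L(-18,16,52)))
E
```

```text
12.825 L [-111.7   16.4   52.3] f [ 0.49 -0.25 -0.33] op 0.004
12.875 L [-111.9   16.6   52.1] f [-0.54  0.2  -0.26] op 0.005
[ 0.14   0.003  0.001 -0.003 -0.001  0.002] [ 0.47   0.004  0.001 -0.003 -0.001  0.002]
```

View pics/s10.png

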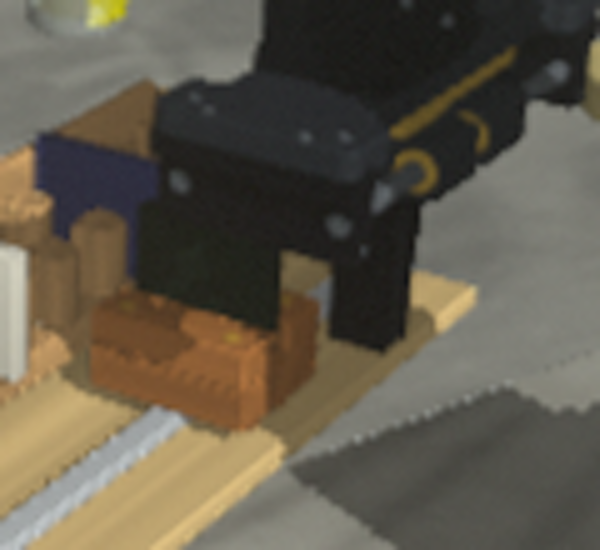

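Request:
carry_out([
  [0.05,0.003,0,0,0,0],
  [0.1,0.003,0,0,0,0],
  [0.12,0.003,0,0,0,0],
  [0.14,0.003,0,0,0,0],
  [0.16,0.003,0,0,0,0],
  [0.18,0.003,0,0,0,0],
  [0.2,0.003,0,0,0,0],
  [0.22,0.003,0,0,0,0],
  [0.24,0.003,0,0,0,0],
  [0.24,0.003,0,0,0,0],
])

```text
time_s: 14.12
position: [0.506, 0.1087, 0.0522]
tcp_rot: [[0.988, 0.153, 0.001], [0.153, -0.988, 0.005], [0.002, -0.005, -1.0]]
force: [0.3, 0.3, -1.1]
opening: 0.006
```

```bash
python3 - <<'E'
from h import *
st()
a=bot.capture("scene");cv2.imwrite("pics/s11.png",cv2.resize(a[190:300,310:430],None,fx=5,fy=5,interpolation=cv2.INTER_CUBIC))
st();print(rel(L(-18,16,52)))
E
```

```text
14.125 L [-63.3  16.   52.2] f [ 0.34  0.27 -1.11] op 0.006
14.175 L [-63.6  16.1  52.2] f [ 0.48 -0.06  0.28] op 0.004
[ 0.228  0.001  0.002 -0.003 -0.001  0.002]
```

View pics/s11.png

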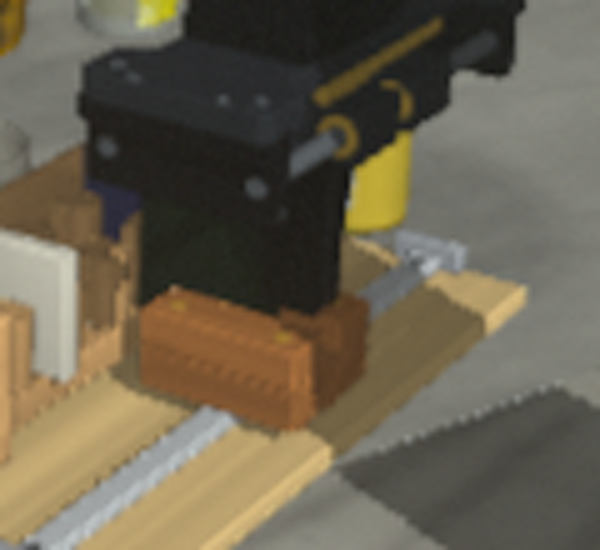

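Request:
carry_out([
  [0.02,0,0,0,0,0],
  [0.04,0,0,0,0,0],
  [0.06,0,0,0,0,0],
  [0.08,0,0,0,0,0],
  [0.1,0,0,0,0,0],
  [0.12,0,0,0,0,0],
  [0.14,0,0,0,0,0],
  [0.16,0,0,0,0,0],
  [0.18,0,0,0,0,0],
  [0.18,0,0,0,0,0],
])

```text
time_s: 15.42
position: [0.542, 0.1142, 0.0523]
tcp_rot: [[0.988, 0.153, 0.002], [0.153, -0.988, 0.005], [0.002, -0.005, -1.0]]
force: [0.3, -0.2, 0.1]
opening: 0.008
```

```bash
python3 - <<'E'
from h import *
st()
a=bot.capture("scene");cv2.imwrite("pics/s12.png",cv2.resize(a[190:300,310:430],None,fx=5,fy=5,interpolation=cv2.INTER_CUBIC))
a=bot.capture("top");cv2.imwrite("pics/t12.png",cv2.resize(a[195:300,240:430],None,fx=4.2,fy=4.2,interpolation=cv2.INTER_CUBIC))
st()
E
```

```text
15.425 L [-26.9  16.1  52.3] f [ 0.25 -0.25  0.13] op 0.008
15.525 L [-27.4  16.1  52.3] f [-0.22 -0.18 -0.05] op 0.006
```

View pics/s12.png

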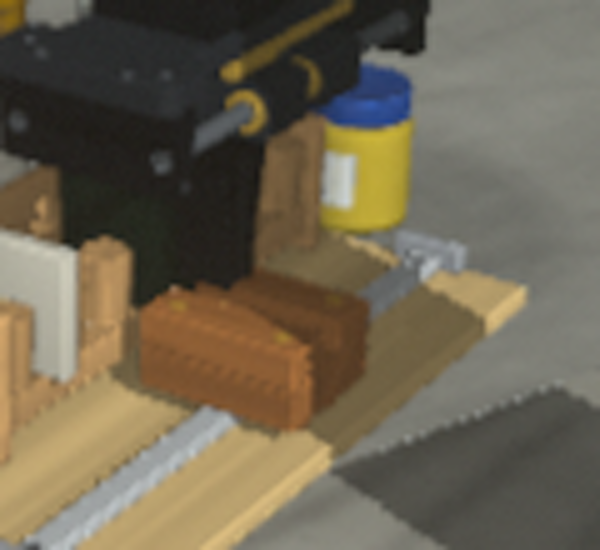

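View pics/t12.png

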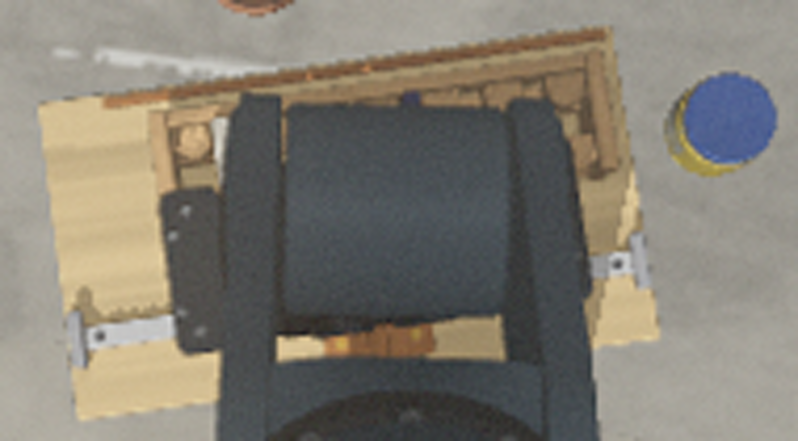

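Request:
carry_out([
  [0.01,0,0,0,0,0],
  [0.02,0,0,0,0,0],
  [0.03,0,0,0,0,0],
  [0.04,0,0,0,0,0],
  [0.047,0,0,0,0,0],
  [0.05,0,0,0,0,0],
  [0.05,0,0,0,0,0],
])

```text
time_s: 16.4
position: [0.5514, 0.1157, 0.0523]
tcp_rot: [[0.988, 0.153, 0.001], [0.153, -0.988, 0.005], [0.002, -0.005, -1.0]]
force: [-0.1, -0.1, -0.7]
opening: 0.006
```

Request:
carry_out([
  [0.005,0,0,0,0,0],
  [0.01,0,0,0,0,0],
  [0.015,0,0,0,0,0],
  [0.015,0,0,0,0,0],
])

```text
time_s: 16.9
position: [0.5525, 0.1162, 0.0521]
tcp_rot: [[0.988, 0.153, -0.003], [0.153, -0.988, 0.005], [-0.002, -0.005, -1.0]]
force: [-5.3, -1.2, 3.1]
opening: 0.005
```

Request:
carry_out([
  [-0.03,0,-0.02,0,0,0],
  [-0.1,0,-0.03,0,0,0],
  [-0.3,0,-0.1,0,0,0],
  [-0.6,0,-0.3,0,0,0],
  [-0.85,0,-0.5,0,0,0],
  [-0.9,0,-0.5,0,0,0],
])

```text
time_s: 17.65
position: [0.3726, 0.0881, 0.1541]
tcp_rot: [[0.988, 0.153, -0.0], [0.153, -0.988, 0.005], [0.0, -0.005, -1.0]]
force: [0.6, 0.3, -1.0]
opening: 0.004
```

```bash
python3 - <<'E'
from h import *
st()
a=bot.capture("scene");cv2.imwrite("pics/s13.png",cv2.resize(a[190:320,265:445],None,fx=4.4,fy=4.4,interpolation=cv2.INTER_CUBIC))
a=bot.capture("top");cv2.imwrite("pics/t13r.png",a);cv2.imwrite("pics/t13.png",cv2.resize(a[195:300,240:430],None,fx=4.2,fy=4.2,interpolation=cv2.INTER_CUBIC))
st()
from meas import meas
meas("pics/t13r.png",dict(green=(310,210,335,255),blue=(330,212,350,250),cream=(285,218,300,255)))
E
```

```text
17.65 L [-198.3   15.7  154.1] f [ 0.59  0.31 -1.01] op 0.004
17.75 L [-197.3   15.5  153.2] f [ 0.33 -0.51  0.08] op -0.0
green 109 x -8.9 50.1 ymean 15.92 slope -0.005 edges [12.4 19.5]
blue 5 x 11.6 15.7 ymean -17.28 slope -0.309 edges [-18.4 -15.9]
cream 119 x -9.0 50.6 ymean 79.54 slope 0.01 edges [75.7 83.4]
```

View pics/s13.png

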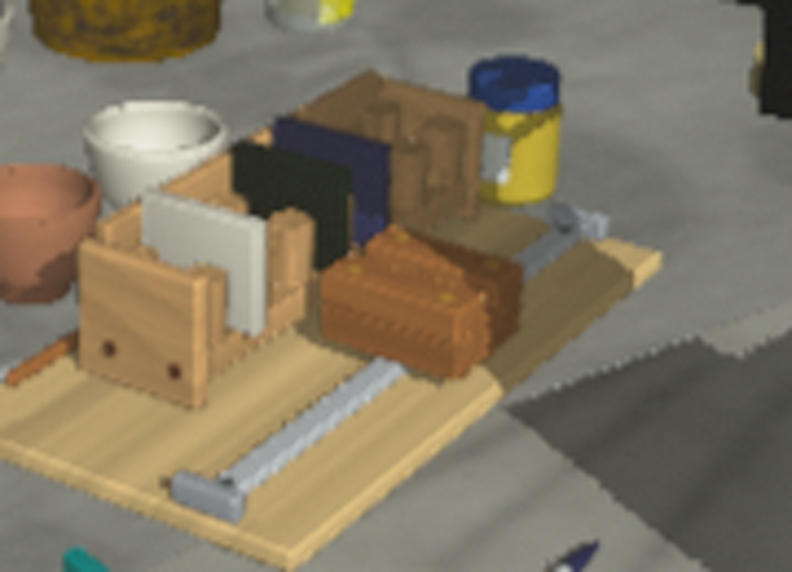

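View pics/t13.png

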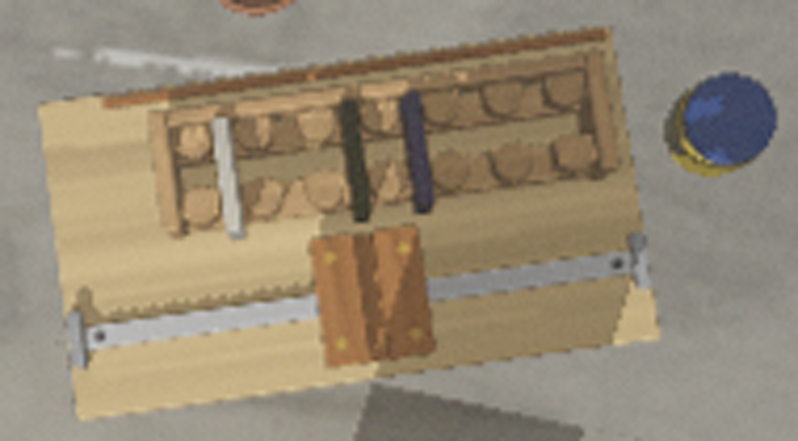

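```bash
python3 - <<'E'
from h import *
print(rel(L(-45,-42,120)),rel(L(-45,-42,38)))
E
```

```text
[ 0.761  0.29   0.164 -0.003  0.     0.001] [ 0.761  0.292  0.574 -0.003  0.     0.001]
```

Request:
carry_out([
  [0.2,0.15,0,0,0,0],
  [0.5,0.29,0,0,0,0],
  [0.76,0.29,0,0,0,0],
  [0.76,0.29,0.1,0,0,0],
  [0.76,0.29,0.3,0,0,0],
  [0.76,0.29,0.5,0,0,0],
  [0.76,0.29,0.574,0,0,0],
  [0.76,0.29,0.574,0,0,0],
  [0.76,0.29,0.574,0,0,0],
])

```text
time_s: 18.88
position: [0.534, 0.0544, 0.0388]
tcp_rot: [[0.988, 0.153, 0.001], [0.153, -0.988, 0.005], [0.002, -0.004, -1.0]]
force: [1.1, 1.0, 0.2]
opening: 0.004
```

```bash
python3 - <<'E'
from h import *
st()
a=bot.capture("scene");cv2.imwrite("pics/s14.png",cv2.resize(a[190:320,265:445],None,fx=4.4,fy=4.4,interpolation=cv2.INTER_CUBIC))
print(rel(L(-45,-20,38)),rel(L(-45,99,38)))
E
```

```text
18.875 L [-43.8 -41.9  38.8] f [1.07 0.97 0.18] op 0.004
[-0.006 -0.109  0.006 -0.003 -0.002  0.001] [-0.004 -0.704  0.009 -0.003 -0.002  0.001]
```

View pics/s14.png

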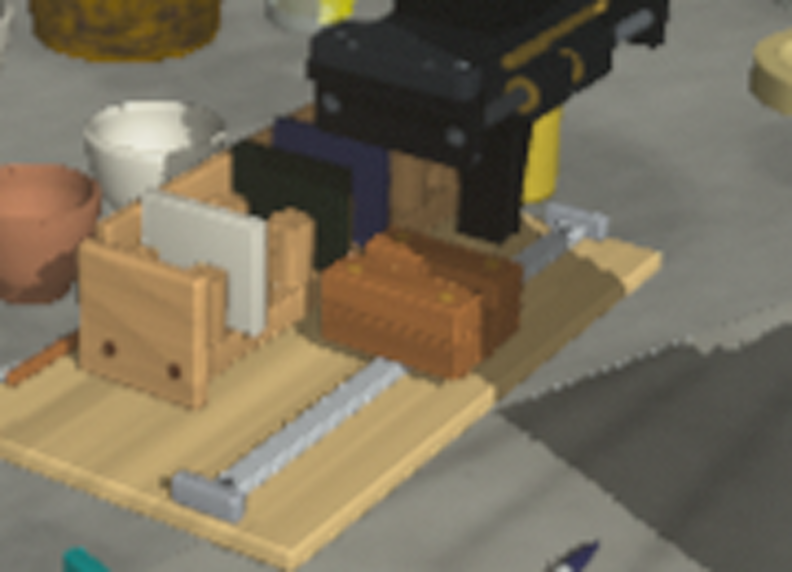

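Request:
carry_out([
  [0,-0.05,0,0,0,0],
  [0,-0.09,0,0,0,0],
  [0,-0.11,0,0,0,0],
  [0,-0.14,0,0,0,0],
  [0,-0.18,0,0,0,0],
  [0,-0.23,0,0,0,0],
  [0,-0.28,0,0,0,0],
  [0,-0.33,0,0,0,0],
  [0,-0.38,0,0,0,0],
  [0,-0.43,0,0,0,0],
  [0,-0.48,0,0,0,0],
  [0,-0.53,0,0,0,0],
  [0,-0.58,0,0,0,0],
  [0,-0.62,0,0,0,0],
  [0,-0.65,0,0,0,0],
  [0,-0.67,0,0,0,0],
  [0,-0.685,0,0,0,0],
  [0,-0.69,0,0,0,0],
  [0,-0.69,0,0,0,0],
])

```text
time_s: 21.3
position: [0.5127, 0.1909, 0.0398]
tcp_rot: [[0.988, 0.152, 0.001], [0.152, -0.988, 0.005], [0.002, -0.005, -1.0]]
force: [-0.2, -0.9, -0.7]
opening: 0.004
```

```bash
python3 - <<'E'
from h import *
st()
E
```

```text
21.3 L [-44.4  96.2  39.8] f [-0.17 -0.91 -0.71] op 0.004
```

Two or three more millimetres to the stop, then away.

Request:
carry_out([
  [0,-0.007,0,0,0,0],
  [0,-0.014,0,0,0,0],
  [0,-0.018,0,0,0,0],
  [0,-0.018,0,0,0,0],
])

```text
time_s: 21.8
position: [0.5121, 0.1945, 0.0398]
tcp_rot: [[0.988, 0.152, 0.001], [0.152, -0.988, 0.005], [0.002, -0.005, -1.0]]
force: [0.1, -1.7, 0.0]
opening: 0.001
```

Request:
carry_out([
  [0,0.08,0,0,0,0],
  [0,0.15,0,0,0,0],
  [0,0.15,-0.2,0,0,0],
  [0,0.15,-0.5,0,0,0],
  [-0.2,0.15,-0.7,0,0,0],
  [-0.5,0.15,-0.7,0,0,0],
  [-0.8,0.15,-0.7,0,0,0],
  [-0.8,0.15,-0.7,0,0,0],
  [-0.8,0.15,-0.7,0,0,0],
])

```text
time_s: 22.92
position: [0.3595, 0.1393, 0.1798]
tcp_rot: [[0.988, 0.151, 0.004], [0.151, -0.988, 0.005], [0.005, -0.005, -1.0]]
force: [1.1, -0.2, -0.2]
opening: 0.003
```

```bash
python3 - <<'E'
from h import *
st()
a=bot.capture("scene");cv2.imwrite("pics/s15.png",cv2.resize(a[190:320,265:445],None,fx=4.4,fy=4.4,interpolation=cv2.INTER_CUBIC))
a=bot.capture("top");cv2.imwrite("pics/t15r.png",a);cv2.imwrite("pics/t15.png",cv2.resize(a[195:300,240:430],None,fx=4.2,fy=4.2,interpolation=cv2.INTER_CUBIC))
from meas import meas
meas("pics/t15r.png",dict(green=(310,210,335,255),blue=(330,212,350,250),cream=(285,218,300,255)))
E
```

```text
22.925 L [-203.6   68.3  179.8] f [ 1.14 -0.23 -0.24] op 0.003
green 110 x -8.9 50.1 ymean 15.88 slope -0.003 edges [12.4 19.5]
blue 10 x 24.3 33.1 ymean -16.23 slope 0.237 edges [-18.6 -12.1]
cream 123 x -9.0 50.6 ymean 79.53 slope 0.007 edges [75.6 83.5]
```

View pics/s15.png

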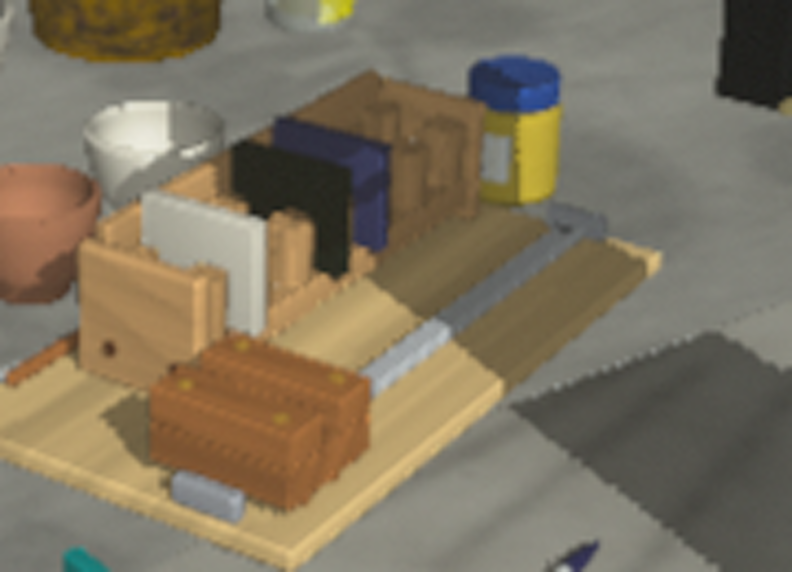

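View pics/t15.png

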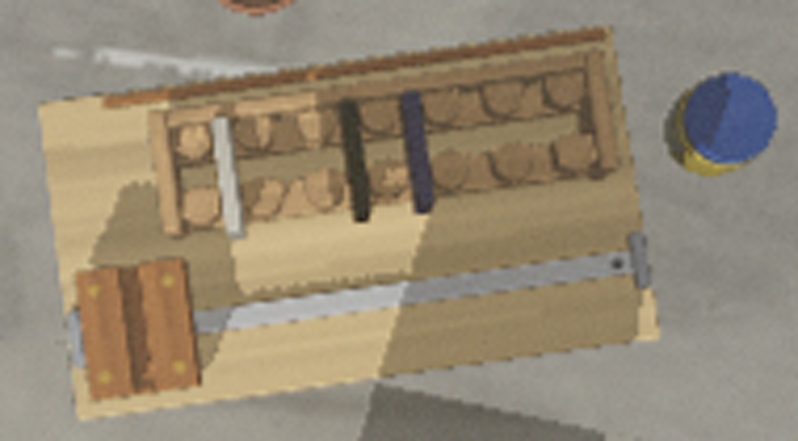

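The shuttle's top corners, at crop (77,270) and (200,383), are back at their starting pixels. The green tile is home level with the cream one, and nothing else has moved.

```bash
python3 -c "
from rig import bot
print(bot.hand_in())"
```

```text
the job is handed in; nothing more can be done
None
```

The job is handed in: the green tile is home in the third gap and the empty shuttle is back at its left end stop. I pushed with shut fingertips throughout and gripped nothing.

**What I did:** I slid the shuttle right from its left side until the tile was about 1 mm left of the third gap's centre. I then pushed the tile by its near edge until the force rose to about 5 N against the rear slat. Last, I slid the shuttle back from its right side.

**Last checks, about 23 s in:**
- **Green tile:** it is upright at y ≈ 15.9 mm (gap centre about 15.6 mm), and its x extent of -8.9 to 50.1 mm matches the home cream tile's -9.0 to 50.6 mm.
- **Shuttle:** its corners are back at their starting pixels, within about 1 mm.
- **Surroundings:** the cream and blue tiles, pot and cups look unmoved. The blue tile's colour mask failed in the last pictures because of shadow, so I judged that one by eye.
- **Arm:** it was clear of everything.

**What disagreed:** the fingertips sat about 5 mm above the reported TCP, not 19 mm below it. The pictures showed this, and a descent to reported z ≈ 0 over the table met no contact. The whole gripper appeared about 24 mm higher than reported, so I set the push heights by where the fingertips really were. For the tile push the reported TCP height was 52 mm, which I took to be really about 76 mm. If the judge uses the reported value, that pass over the shuttle would count as inside its 64 mm limit.

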